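# Lock an injector into its leak-test cradle with the bayonet plunger

## Task

Clamp the grey injector in the test cradle, ready for its leak test, by working the red-knobbed handle through the L-shaped slot in the steel barrel: push it along the straight leg to the corner, so that the plunger slides the injector's nozzle home in the brass bush, then push the handle over and down through the side leg, towards the robot, as far as it goes. Only push the handle, gently, with the fingertips or the outside of the fingers: do not grip it and do not force it against its stops or the walls of the slot; keep the hand off the injector and leave everything else on the bench where it is, and finish with the hand clear.

Things in the scene. Friction and masses are not known exactly. Their poses are not given: they have to be found in the camera images.
- test_cradle: Injector test cradle, fixed to the bench. In a line on an grey plate (96x335x12 mm): slotted steel barrel, black cradle, brass bush on a steel block 70 mm high (90 mm with its brass valve). Origin under the plate, below the common axis of barrel, plunger, injector and bush, which lies 42 mm above the bench. +y: along the axis from barrel to bush; -x: the side the handle folds to; z up.
- knob (a point): Centre of the red ball knob, 20 mm across, on the handle: an 8 mm steel pin that stands radially out of the plunger through the slot. It is 58 mm from the barrel's axis: 100 mm above the bench with the handle upright; 57 mm above the bench and 56 mm to -x of the axis with the handle fully down. It moves with plunger and handle.
- red_handle: The handle itself (steel pin with the red knob); origin on the barrel's axis, z along the pin towards the knob.
- slot_start (a point): Start of the L-shaped slot, on top of the barrel's outside (barrel 34 mm across, end collars 39 mm, 99 mm long, top 61 mm above the bench). The slot is 10 mm wide for the 8 mm pin. Its straight leg runs 45 mm along +y of test_cradle from here to slot_corner.
- slot_corner (a point): Corner of the slot, on top of the barrel: the straight leg ends here. The side leg runs from here round the barrel to the -x side of test_cradle, through 1.3 rad (75 degrees), to slot_end. The pin can enter it only with the plunger within 2 mm of its full travel.
- slot_end (a point): End of the side leg, on the barrel's -x side, where the pin lies when the handle is fully down.
- plunger (a joint): Travel of the plunger along the straight leg, m: 0 with the pin at slot_start, 0.045 with the pin at the corner (both are stops). Pushing takes about 7 N, up to about 12 N near the corner, where the sprung orange nose presses the injector home. It stays where it is left.
- handle (a joint): Turn of the handle about the barrel's axis, rad: 0 upright, growing as it folds down to -x of test_cradle, 1.3 at the end of the side leg (a stop). It stays where it is left; turning takes about 2 N at the knob.
- injector: The grey injector on test, 123 mm long, 21 to 27 mm across, lying loose in the cradle, axis along y of test_cradle, nozzle to +y, side inlet to +x. Origin on its underside, 18 mm to +x of its axis. The plunger's nose meets its tail and slides it 10 to 21 mm along +y into the bush.
- injector_mid (a point): Centre of this injector, on its axis half-way along; 42 mm above the bench while it lies in the cradle.
- nozzle_tip (a point): Tip of this injector's nozzle. It is home at seat_bottom.
- seat_bottom (a point): Bottom of the bore of the brass bush that takes the nozzle: 18 mm across, 26 mm deep, on the common axis.
- next_injector: Bystander: gold-coloured injector lying on the bench, 62x123x23 mm; origin in the middle of its underside. Leave it.
- brass_injector: Bystander: brass and black injector lying on the bench, 62x123x23 mm; origin in the middle of its underside. Leave it.
- oil_bottle: Bystander: dark blue oil bottle with a yellow spout, 43x62x167 mm, standing; origin in the middle of its underside. Leave it.
- magnet_dish: Bystander: shallow round steel dish with small parts, 112 mm across, 23 mm high; origin in the middle of its underside. Leave it.
- feeler_gauge: Bystander: folded feeler gauge lying on the bench, 27x105x12 mm; origin in the middle of its underside. Leave it.

How it is judged (in metres and radians):
On the way, in this order (a step that is already met when the one before it is completed fails the run):
1. the handle is pushed along the straight leg to the corner, still upright, and the nozzle is home in the bush (value of joint plunger above 0.0425 m and value of joint handle below 0.3 rad and horizontal distance between nozzle_tip and seat_bottom below 0.004 m), for 0.1 s.
2. the handle is folded down to the end of the side leg (value of joint handle above 1.2 rad and value of joint plunger above 0.0415 m), for 0.2 s.
At the end, for the whole second after the job is handed in: The handle lies at the end of the side leg (at least 1.2 rad down), the plunger is held at the corner end of its travel (over 41.5 mm), and the injector lies still in the cradle with its nozzle tip within 4 mm of the bottom of the bush (all of step 2 and horizontal distance between nozzle_tip and seat_bottom below 0.004 m and z of injector_mid in the frame of test_cradle below 0.046 m and linear speed of injector below 0.01 m/s); the robot touches nothing.
It fails at once if the handle is gripped, or pushed much too hard (contact force between the fingers and red_handle above 35 N).
It fails at once if the hand touches the injector in the cradle (contact force between the fingers and injector above 0.5 N).
It fails at once if the injector is lifted out of the cradle (z of injector_mid in the frame of test_cradle above 0.052 m).
It fails at once if a bystander is pushed away or knocked over (distance of any of next_injector, brass_injector, oil_bottle, magnet_dish, feeler_gauge from where it was at the start of the episode above 0.02 m).
It also fails if it takes over 42 s, if anything falls off the work surface, if the arm or the gripper's body presses on something with over 40 N, if the wrist force passes 120 N, or if a joint passes its speed limit or range.

## Robot

A 7-joint arm with a two-finger parallel gripper is mounted at the origin on a cart in front of the work surface, level with it; the furniture and walls round the work are solid. World frame = base frame: x ahead of the robot, y to its left, z up, the work surface at z = 0. Lengths are in m, angles in degrees, forces in N, time in s.
With the tool pointing down it reaches from about 0.425 to 0.875 m from the base axis. Payload 4.7 kg.
Tool frame: the origin (TCP) lies midway between the tips of the shut fingers; the grasp point (between the pads) lies 19 mm behind it; z points along the fingers, x is the direction in which the jaws open and shut, and the axes are right-handed (so a half turn about z gives the same grasp; the last joint's range is limited). The gripper opens to 87 mm and grips with 3 to 60 N. Pads are 19 mm wide; open, the fingers measure 117 mm over their backs; the gripper's body (75 mm by 190 mm) begins 51 mm behind the grasp point.
Start: joints at [68.474, 18.392, -4.016, 83.108, 1.295, 78.541, -3.26], TCP at [0.247, -0.601, 0.223] pointing down, gripper open.
Joint ranges: [-163.93, 163.93], [-17.29, 119.83], [-79.2, 71.16], [3.27, 140.29], [-89.18, 269.18], [5.43, 117.66], [-154.24, 154.24]. Speed limits (degrees/s): [147.25, 147.25, 180, 180, 180, 180, 180].

## Interface

Orientations are given as [roll, pitch, yaw] about the fixed x, y, z axes, in that order (R = Rz(yaw) Ry(pitch) Rx(roll)).
In Python, from cell import env gives the robot as it stands.
- The arm moves only by the tool carry_out, never from a script. Its argument "plan" is a list of rows, each an object with "grip": the closure, from 0 (fully open) to 1 (shut); "dp": the shift along the tool's x, y, z in m, a list of three; "rotation": the turn, a rotation vector about the tool's x, y, z in degrees, a list of three. In form: [{"grip": grip, "dp": [dx, dy, dz], "rotation": [wx, wy, wz]}, ...]. A call has 1 to 8 rows; each row shifts and turns the pose as measured when the row begins, along the tool's axes as they then stand; what a row does not reach is not made up. A row lasts 1/12 s, in which the tool goes at most 41.7 mm and 7.16 degrees, less where a joint would pass 70% of its speed; a pose out of reach is approached as far as the arm can. A call is refused whole if a number of a shift passes 0.0417 or a number of a turn 7.16, either way. A call with a gripper value outside its range is refused whole. The fingers move at their own pace and stop on an object; "force" is the grip in N (left out, the last holds). Time passes only in rows, so rows that do not move let the fingers close. It gives the time, the measured TCP pose, the force and the opening at its end, in the units of the state.
- env.get_obs(): the state, without advancing time (a new reading comes with each control period).
- env.read_camera(name): name is "side" or "top"; returns the picture (384x512x3 uint8, red, green, blue); there is no depth.
- env.camera_params(name): a dict with "fx", "fy", "cx", "cy" (pixels), "k1" (the pictures are not rectified: a ray, as slopes to the right and down, at radius r is drawn at 1 + k1 r^2 times it, then the intrinsics apply), "R" (3x3) and "t" (3): a world point X has camera coordinates R X + t. Camera axes: x right, y down, z forward; pixel columns grow to the right and rows downward; lengths in m; the calibration is good to about 2 mm. A picture is of the moment at which its call begins. camera_params takes no time and is no camera call.
- env.sign_off(): hands the job in, once; it reports no verdict.
The state is a dict: "time_s": time; "qpos": joint angles; "joint_velocities": joint speeds; "effort": joint torques, N m; "tool_pos": TCP position; "tool_rot": TCP orientation; "force": force on the tool from outside, world axes, zero at the start; "wrist_torque": the same for the moment, N m; "grip_width": finger opening in m.
Only numpy, scipy, OpenCV 4.12 (cv2) and the standard library are available. Lean on these libraries where they do the work, as an engineer would, in place of code of your own. Each camera call takes 0.05 s, during which the arm holds its last target. There are 200 camera calls.

## Working session

There is one attempt and no reset: what is moved stays moved. The work goes in short steps, Python scripts to look and compute and a tool call to move; the robot and the scene stay as the last step left them, time stands still between calls to the robot, and variables do not carry over. Pictures are saved under pics/ and viewed, about 8 in all and at most 12, crops included, and the job is handed in when it is done.

Besides the shell and the picture viewer there is one more tool, called in YAML: its name, and indented under it one key for each argument. carry_out: Moves the arm, as the interface text tells. Its arguments: {"type":"object","properties":{"plan":{"type":"array","items":{"type":"object","properties":{"grip":{"type":"number"},"dp":{"type":"array","items":{"type":"number"}},"rotation":{"type":"array","items":{"type":"number"}}}}},"force":{"type":"number"}},"required":["plan"]}

```bash
mkdir -p pics; cat > h.py <<'E'
from cell import env
import numpy as np, cv2
def snap(n,f,crop=None,s=1):
    im=env.read_camera(n)[:,:,::-1]
    if crop: a,b,c,d=crop; im=im[b:d,a:c]
    cv2.imwrite('pics/'+f,cv2.resize(im,None,fx=s,fy=s,interpolation=cv2.INTER_CUBIC))
def KD(n):
    p=env.camera_params(n); return np.array([[p['fx'],0,p['cx']],[0,p['fy'],p['cy']],[0,0,1]]),np.array([p['k1'],0,0,0.]),np.array(p['R']),np.array(p['t'])
def ray(n,uv):
    K,D,R,t=KD(n); q=cv2.undistortPoints(np.array([[uv]],float),K,D)[0,0]
    d=R.T@np.array([q[0],q[1],1]); return -R.T@t,d/np.linalg.norm(d)
def atz(n,uv,z): c,d=ray(n,uv); return c+d*(z-c[2])/d[2]
def tri(a,b):
    (c1,d1),(c2,d2)=ray('side',a),ray('top',b)
    s=np.linalg.lstsq(np.c_[d1,-d2],c2-c1,rcond=None)[0]
    p,q=c1+s[0]*d1,c2+s[1]*d2; return (p+q)/2,np.linalg.norm(p-q)
def proj(n,X):
    K,D,R,t=KD(n); return cv2.projectPoints(np.array(X,float).reshape(-1,1,3),cv2.Rodrigues(R)[0],t,K,D)[0][:,0]
E
python3 - <<'E'
from h import *
snap('side','s0.png',s=1.5);snap('top','t0.png',s=1.5)
o=env.get_obs();print(o)
for n in('side','top'):
    K,D,R,t=KD(n);print(n,-R.T@t,R[2],K[0,0],D)
E
```

```text
{'time_s': 0.1, 'qpos': array([68.47392274, 18.43368749, -4.01565256, 83.16579404,  1.29534118,
       78.54034298, -3.26157271]), 'joint_velocities': array([ 0.06999856, -0.01938151, -0.10495382, -0.15153304,  0.04630096,
        0.04989765,  0.01620789]), 'effort': array([-4.34100375e-04, -4.92572844e+01, -4.05898690e-01, -3.13402355e+01,
       -6.41915831e-02,  3.94520047e-02,  4.53728796e-05]), 'tool_pos': array([ 0.24677665, -0.60082042,  0.2216022 ]), 'tool_rot': array([ 1.79994365e+02,  9.45772111e-02, -6.76657696e+01]), 'force': array([-0.70405566, -0.51391556, -0.59443676]), 'wrist_torque': array([ 0.02687627,  0.00800115, -0.00143656]), 'grip_width': 0.08715847545425666}
side [ 0.56980055 -0.91407735  0.80234675] [-0.00524725  0.75108286 -0.6601871 ] 369.15394905852696 [-0.06542565  0.          0.          0.        ]
top [ 0.45115307 -0.11530163  1.26242722] [ 0.07954725  0.01509164 -0.99671685] 402.55043636201736 [-0.13092255  0.          0.          0.        ]
```

View pics/s0.png

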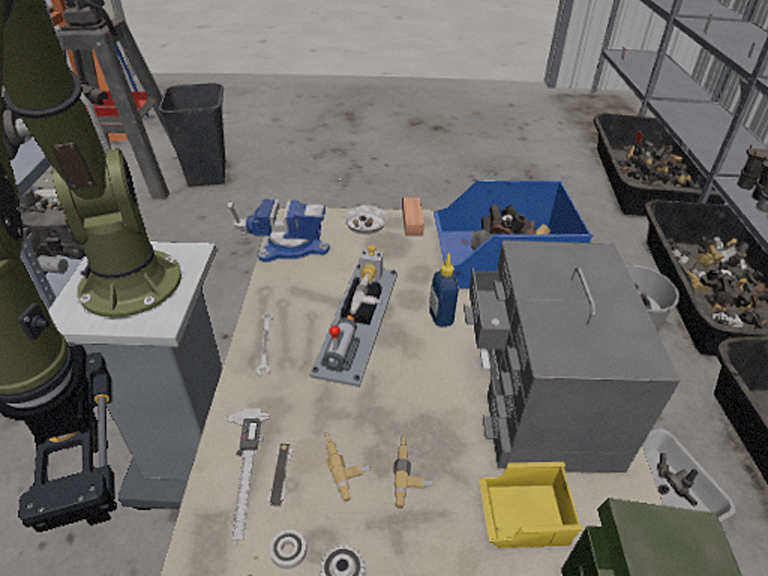

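View pics/t0.png

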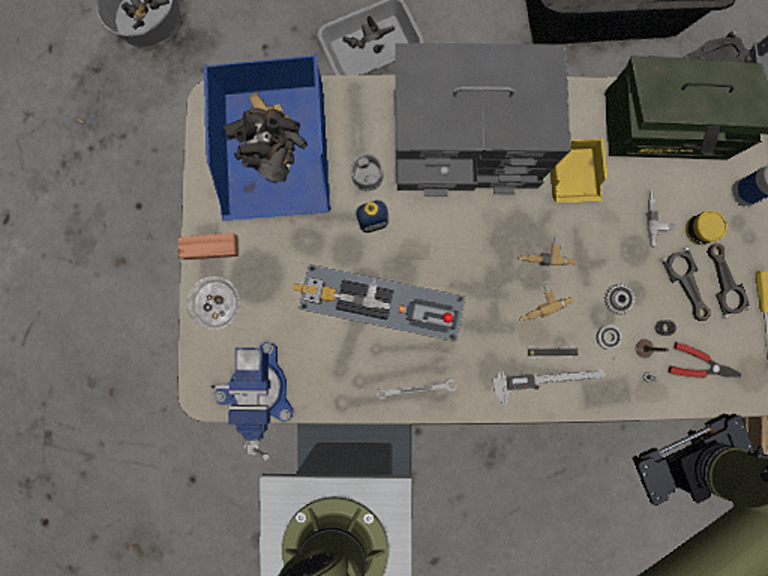

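The knob shows at side (335,330) and top (447,317) at 1.5x. In the top view the plate corners are at about (310,265), (465,295), (455,340) and (298,305), with the bush on the left (+y world). I'll enlarge both views.

```bash
python3 - <<'E'
from h import *
c={}
for n,cr in(('side',(190,150,290,270)),('top',(190,165,320,235))):
    im=env.read_camera(n); a,b,x,y=cr
    f=im.astype(int); m=(f[...,0]>120)&(f[...,0]>2.2*f[...,1])&(f[...,0]>2.2*f[...,2]); k=np.zeros_like(m);k[b:y,a:x]=1;m&=k
    v,u=np.nonzero(m); c[n]=(u.mean(),v.mean()); print(n,c[n],len(u),u.min(),u.max(),v.min(),v.max())
    cv2.imwrite(f'pics/{n}1.png',cv2.resize(im[b:y,a:x,::-1],None,fx=5 if n=='side' else 6,fy=5 if n=='side' else 6,interpolation=cv2.INTER_CUBIC))
print(tri(c['side'],c['top']))
for p in((312,265),(465,295),(455,340),(298,305)): print(atz('top',(p[0]/1.5,p[1]/1.5),.012))
E
```

```text
side (np.float64(222.64102564102564), np.float64(220.43589743589743)) 39 220 225 217 224
top (np.float64(296.40625), np.float64(211.09375)) 32 267 301 204 214
(array([ 0.48125768, -0.22270368,  0.09789113]), np.float64(1.2003430086660013e-05))
[0.59160655 0.04516932 0.012     ]
[ 0.52825934 -0.27340333  0.012     ]
[ 0.43519122 -0.25177565  0.012     ]
[0.50796353 0.07378088 0.012     ]
```

View pics/side1.png

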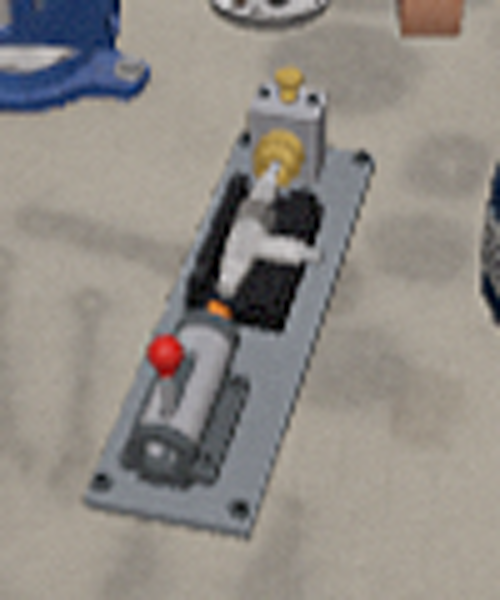

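View pics/top1.png

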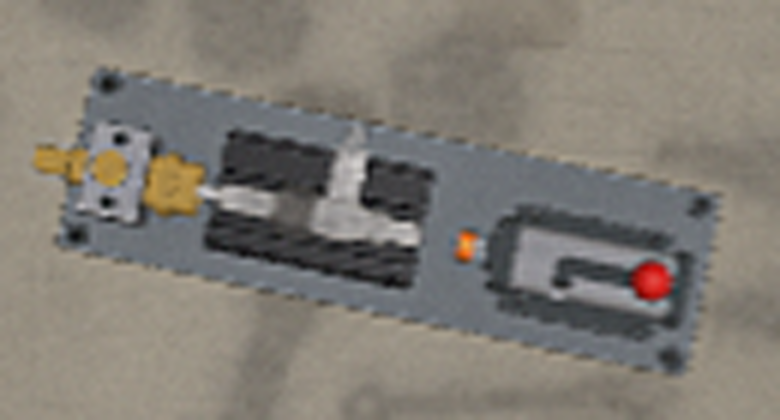

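Crop readings: the knob is at (652,281)/6 in the top crop and (165,355)/5 in the side crop. The slot runs left to its corner and the side leg opens downwards, towards the robot. My mask also picked up the orange nose, so I'll redo the knob from these readings and get the axis from the plate corners.

```bash
python3 - <<'E'
from h import *
T=lambda u,v:((u+.5)/6-.5+190,(v+.5)/6-.5+165); S=lambda u,v:((u+.5)/5-.5+190,(v+.5)/5-.5+150)
k,e=tri(S(165,355),T(652,281));print('knob',k,e)
c=np.array([atz('top',T(*p),.012) for p in((95,65),(718,190),(688,375),(58,243))]);print(c)
y=(c[0]+c[3]-c[1]-c[2])[:2];L=np.linalg.norm(y)/2;y/=2*L;x=np.array([y[1],-y[0]]);print('len',L,'wid',np.linalg.norm(c[0]-c[3]),np.linalg.norm(c[1]-c[2]),'y',y,'yaw',np.degrees(np.arctan2(x[1],x[0])))
m=c.mean(0)[:2];print('ctr',m,'knob rel xy',x@(k[:2]-m),y@(k[:2]-m))
for n,s in(('slot corner',(565,268)),('slot start',(645,285))):
    p=atz('top',T(*s),.06)[:2];print(n,x@(p-m),y@(p-m))
for n,p in(('bushtop',(175,185)),('blk valve',(110,168))):
    q=atz('top',T(*p),.065)[:2];print(n,x@(q-m),y@(q-m))
print('bottle',atz('top',(248,143),.1))
E
```

```text
knob [ 0.48096709 -0.22752549  0.10206224] 0.0015243720632928586
[[ 0.59557896  0.05335314  0.012     ]
 [ 0.5295644  -0.27107513  0.012     ]
 [ 0.43389298 -0.25461211  0.012     ]
 [ 0.50249696  0.07189905  0.012     ]]
len 0.3323568499105136 wid 0.09491158578903647 0.09707755311987736 y [0.20252108 0.9792779 ] yaw -11.684423860695649
ctr [ 0.51538332 -0.10010876] knob rel xy -0.007898478518694843 -0.13174639828422807
slot corner -0.009093772778266488 -0.09206231319841299
slot start -0.009408648307069898 -0.1327461343591333
bushtop -0.007877622948106225 0.10633140178900703
blk valve -0.006116720631472526 0.13997431211802852
bottle [ 0.68065484 -0.08271539  0.1       ]
```

```bash
cat > to.py <<'E'
# usage: to.py x y z [yaw]  -> shift/turn in present tool axes; or per-row plan of n rows
import sys
from h import *
from scipy.spatial.transform import Rotation as Ro
a=[float(v) for v in sys.argv[1:]]
o=env.get_obs(); p=np.array(o['tool_pos']); R=Ro.from_euler('xyz',o['tool_rot'],degrees=True)
G=Ro.from_euler('xyz',[180,0,-11.7],degrees=True)
n=int(a[3]); W=(R.inv()*G).as_rotvec(degrees=True)
d=np.array(a[:3])-p
print('W',W,'t',o['time_s'],'p',p)
for i in range(n):
    Ri=R*Ro.from_rotvec(W*i/n,degrees=True); print(np.round(Ri.inv().apply(d/n),4),np.round(W/n,2))
E
python3 to.py .4806 -.259 .2 16
```

```text
W [-3.10214197e-02  6.48491994e-02 -5.59648366e+01] t 0.2 p [ 0.2468403  -0.60093161  0.22187981]
[-0.0142 -0.0216  0.0014] [-0.   0.  -3.5]
[-0.0129 -0.0225  0.0014] [-0.   0.  -3.5]
[-0.0115 -0.0232  0.0014] [-0.   0.  -3.5]
[-0.01   -0.0239  0.0014] [-0.   0.  -3.5]
[-0.0086 -0.0244  0.0014] [-0.   0.  -3.5]
[-0.0071 -0.0249  0.0014] [-0.   0.  -3.5]
[-0.0055 -0.0253  0.0014] [-0.   0.  -3.5]
[-0.004  -0.0256  0.0014] [-0.   0.  -3.5]
[-0.0024 -0.0258  0.0014] [-0.   0.  -3.5]
[-0.0008 -0.0259  0.0014] [-0.   0.  -3.5]
[ 0.0008 -0.0259  0.0014] [-0.   0.  -3.5]
[ 0.0023 -0.0258  0.0014] [-0.   0.  -3.5]
[ 0.0039 -0.0256  0.0014] [-0.   0.  -3.5]
[ 0.0055 -0.0253  0.0014] [-0.   0.  -3.5]
[ 0.007  -0.0249  0.0014] [-0.   0.  -3.5]
[ 0.0085 -0.0245  0.0014] [-0.   0.  -3.5]
```

carry_out:
  plan:
    - {"grip": 1, "dp": [-0.014, -0.022, 0], "rotation": [0, 0, -3.5]}
    - {"grip": 1, "dp": [-0.013, -0.0225, 0], "rotation": [0, 0, -3.5]}
    - {"grip": 1, "dp": [-0.0115, -0.023, 0], "rotation": [0, 0, -3.5]}
    - {"grip": 1, "dp": [-0.01, -0.024, 0], "rotation": [0, 0, -3.5]}
    - {"grip": 1, "dp": [-0.0086, -0.0244, 0], "rotation": [0, 0, -3.5]}
    - {"grip": 1, "dp": [-0.007, -0.025, 0], "rotation": [0, 0, -3.5]}
    - {"grip": 1, "dp": [-0.0055, -0.0253, 0], "rotation": [0, 0, -3.5]}
    - {"grip": 1, "dp": [-0.004, -0.0256, 0], "rotation": [0, 0, -3.5]}
  force: 20

```text
time_s: 0.87
tool_pos: [0.3608, -0.427, 0.2181]
tool_rot: [179.8, 0.3, -39.1]
force: [0.6, -0.0, -0.6]
grip_width: 0.0413
```

```bash
python3 to.py .4806 -.259 .2 8
```

```text
W [  0.11140724   0.36955371 -27.36288222] t 0.8667 p [ 0.36076886 -0.42701273  0.21814915]
[-0.0016 -0.0258  0.0022] [ 0.01  0.05 -3.42]
[-0.0001 -0.0258  0.0022] [ 0.01  0.05 -3.42]
[ 0.0015 -0.0258  0.0022] [ 0.01  0.05 -3.42]
[ 0.003  -0.0256  0.0022] [ 0.01  0.05 -3.42]
[ 0.0045 -0.0254  0.0022] [ 0.01  0.05 -3.42]
[ 0.006  -0.0251  0.0022] [ 0.01  0.05 -3.42]
[ 0.0075 -0.0247  0.0022] [ 0.01  0.05 -3.42]
[ 0.009  -0.0242  0.0023] [ 0.01  0.05 -3.42]
```

carry_out:
  plan:
    - {"grip": 1, "dp": [-0.0016, -0.0258, 0.002], "rotation": [0, 0, -3.4]}
    - {"grip": 1, "dp": [0, -0.0258, 0.002], "rotation": [0, 0, -3.4]}
    - {"grip": 1, "dp": [0.0015, -0.0258, 0.002], "rotation": [0, 0, -3.4]}
    - {"grip": 1, "dp": [0.003, -0.0256, 0.002], "rotation": [0, 0, -3.4]}
    - {"grip": 1, "dp": [0.0045, -0.0254, 0.002], "rotation": [0, 0, -3.4]}
    - {"grip": 1, "dp": [0.006, -0.025, 0.002], "rotation": [0, 0, -3.4]}
    - {"grip": 1, "dp": [0.0075, -0.02, 0.002], "rotation": [0, 0, -3.4]}
    - {"grip": 1, "dp": [0.009, -0.015, 0.002], "rotation": [0, 0, -3.4]}

```text
time_s: 1.53
tool_pos: [0.4849, -0.2495, 0.2013]
tool_rot: [179.9, 0.2, -8.8]
force: [0.5, -0.8, -0.8]
grip_width: 0.0006
```

```bash
python3 to.py .4806 -.259 .085 6
```

```text
W [0.06917801 0.23770755 2.88844501] t 1.5333 p [ 0.48494053 -0.24950062  0.20131041]
[-0.0004  0.0017  0.0194] [0.01 0.04 0.48]
[-0.0004  0.0017  0.0194] [0.01 0.04 0.48]
[-0.0004  0.0017  0.0194] [0.01 0.04 0.48]
[-0.0004  0.0017  0.0194] [0.01 0.04 0.48]
[-0.0004  0.0017  0.0194] [0.01 0.04 0.48]
[-0.0004  0.0017  0.0194] [0.01 0.04 0.48]
```

carry_out:
  plan:
    - {"grip": 1, "dp": [-0.001, 0.006, 0.005], "rotation": [0, 0, 1.5]}
    - {"grip": 1, "dp": [-0.001, 0.004, 0.015], "rotation": [0, 0, 1]}
    - {"grip": 1, "dp": [0, 0.001, 0.018], "rotation": [0, 0, 0.5]}
    - {"grip": 1, "dp": [0, 0, 0.018], "rotation": [0, 0, 0]}
    - {"grip": 1, "dp": [0, 0, 0.018], "rotation": [0, 0, 0]}
    - {"grip": 1, "dp": [0, 0, 0.006], "rotation": [0, 0, 0]}
    - {"grip": 1, "dp": [0, 0, 0], "rotation": [0, 0, 0]}

```text
time_s: 2.12
tool_pos: [0.4878, -0.2544, 0.1177]
tool_rot: [179.9, 0.0, -10.6]
force: [-0.2, 0.0, 0.9]
grip_width: 0.0003
```

```bash
python3 to.py .4806 -.259 .085 1; python3 -c "
from h import *
snap('side','s2.png',(170,120,290,270),4)"
```

```text
W [0.0844926  0.04789617 1.10023903] t 2.1167 p [ 0.48775288 -0.25438103  0.11770956]
[-0.0062  0.0058  0.0327] [0.08 0.05 1.1 ]
```

View pics/s2.png

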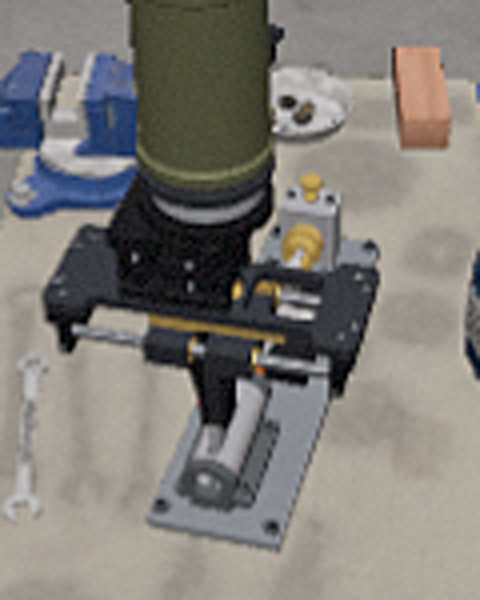

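The closed fingers hang over the barrel's rear end, hiding the knob at about (215,390) in the crop, and nothing else is near. I'll correct back by 6 mm and go down.

carry_out:
  plan:
    - {"grip": 1, "dp": [-0.006, 0.006, 0.0], "rotation": [0, 0, 1]}
    - {"grip": 1, "dp": [-0.003, 0.003, 0.01], "rotation": [0, 0, 0.3]}
    - {"grip": 1, "dp": [0, 0, 0.012], "rotation": [0, 0, 0]}
    - {"grip": 1, "dp": [0, 0, 0.01], "rotation": [0, 0, 0]}
    - {"grip": 1, "dp": [0, 0, 0.004], "rotation": [0, 0, 0]}

```text
time_s: 2.58
tool_pos: [0.4786, -0.2654, 0.0838]
tool_rot: [179.7, -0.4, -12.1]
force: [-1.0, -0.0, -0.7]
grip_width: 0.0005
```

```bash
python3 to.py .4806 -.259 .085 1
```

```text
W [ 0.31649418 -0.39754874 -0.43300109] t 2.5833 p [ 0.47864948 -0.26544471  0.08382072]
[ 0.0006 -0.0067 -0.0012] [ 0.32 -0.4  -0.43]
```

carry_out:
  plan:
    - {"grip": 1, "dp": [0, -0.004, 0], "rotation": [0, 0, 0]}
    - {"grip": 1, "dp": [0, -0.004, 0], "rotation": [0, 0, 0]}
    - {"grip": 1, "dp": [0, -0.004, 0], "rotation": [0, 0, 0]}
    - {"grip": 1, "dp": [0, -0.003, 0], "rotation": [0, 0, 0]}
    - {"grip": 1, "dp": [0, -0.003, 0], "rotation": [0, 0, 0]}
    - {"grip": 1, "dp": [0, -0.003, 0], "rotation": [0, 0, 0]}
    - {"grip": 1, "dp": [0, -0.003, 0], "rotation": [0, 0, 0]}
    - {"grip": 1, "dp": [0, -0.003, 0], "rotation": [0, 0, 0]}

```text
time_s: 3.25
tool_pos: [0.4822, -0.2445, 0.0825]
tool_rot: [179.0, -0.4, -12.2]
force: [-1.0, -7.3, -3.2]
grip_width: 0.0004
```

```bash
python3 to.py .4806 -.259 .085 1
```

```text
W [ 0.97463438 -0.35868215 -0.53180967] t 3.25 p [ 0.48224863 -0.24445649  0.08252642]
[ 0.0015  0.0146 -0.0022] [ 0.97 -0.36 -0.53]
```

carry_out:
  plan:
    - {"grip": 1, "dp": [0, -0.005, -0.001], "rotation": [0.5, 0, 0]}
    - {"grip": 1, "dp": [0, -0.005, -0.001], "rotation": [0.5, 0, 0]}
    - {"grip": 1, "dp": [0, -0.005, 0], "rotation": [0.2, 0, 0]}
    - {"grip": 1, "dp": [0, -0.005, 0], "rotation": [0, 0, 0]}
    - {"grip": 1, "dp": [0, -0.005, 0], "rotation": [0, 0, 0]}

```text
time_s: 3.67
tool_pos: [0.4832, -0.2348, 0.084]
tool_rot: [179.1, -0.5, -12.7]
force: [-1.2, -6.4, -3.3]
grip_width: 0.0004
```

```bash
python3 to.py .4806 -.259 .085 1
```

```text
W [ 0.92644942 -0.44728251 -1.01963318] t 3.6667 p [ 0.48315176 -0.23482079  0.08395443]
[ 0.0028  0.0242 -0.0006] [ 0.93 -0.45 -1.02]
```

carry_out:
  plan:
    - {"grip": 1, "dp": [0.001, -0.007, 0], "rotation": [0.5, 0, -0.5]}
    - {"grip": 1, "dp": [0.001, -0.007, 0], "rotation": [0.5, 0, -0.5]}
    - {"grip": 1, "dp": [0, -0.007, 0], "rotation": [0.2, 0, -0.3]}
    - {"grip": 1, "dp": [0, -0.007, 0], "rotation": [0.2, 0, 0]}
    - {"grip": 1, "dp": [0, -0.007, 0], "rotation": [0, 0, 0]}

```text
time_s: 4.08
tool_pos: [0.4871, -0.218, 0.084]
tool_rot: [179.1, -0.5, -11.9]
force: [-1.3, -8.1, -3.2]
grip_width: 0.0002
```

```bash
python3 to.py .4806 -.259 .085 1
```

```text
W [ 0.86075002 -0.45733942 -0.24000336] t 4.0833 p [ 0.48707475 -0.21796152  0.08399135]
[ 0.0022  0.0415 -0.0004] [ 0.86 -0.46 -0.24]
```

carry_out:
  plan:
    - {"grip": 1, "dp": [0, -0.005, 0], "rotation": [0.3, 0, 0]}
    - {"grip": 1, "dp": [0, -0.005, 0], "rotation": [0.3, 0, 0]}
    - {"grip": 1, "dp": [0, -0.005, 0], "rotation": [0, 0, 0]}

```text
time_s: 4.33
tool_pos: [0.4881, -0.2133, 0.0841]
tool_rot: [178.9, -0.6, -12.2]
force: [-1.2, -7.6, -2.4]
grip_width: 0.0006
```

```bash
python3 to.py .4806 -.259 .085 1;python3 -c "
from h import *
snap('top','t3.png',(190,145,320,245),5)"
```

```text
W [ 1.06466271 -0.59214329 -0.53301437] t 4.3333 p [ 0.48806927 -0.21326843  0.08406456]
[ 0.0024  0.0463 -0.0001] [ 1.06 -0.59 -0.53]
```

View pics/t3.png

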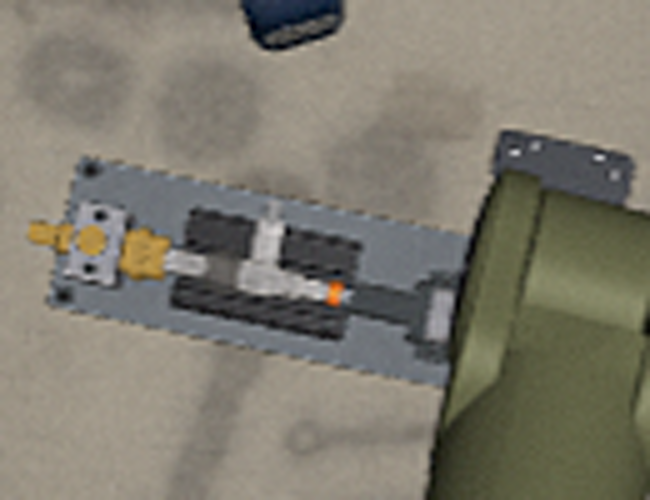

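The orange nose at (336,293) has just met the injector's tail. It has moved about 31 mm, so about 12–14 mm remain.

carry_out:
  plan:
    - {"grip": 1, "dp": [0.0005, -0.006, 0], "rotation": [0.4, 0, -0.3]}
    - {"grip": 1, "dp": [0.0005, -0.006, 0], "rotation": [0.4, 0, -0.2]}
    - {"grip": 1, "dp": [0, -0.006, 0], "rotation": [0.2, 0, 0]}

```text
time_s: 4.63
tool_pos: [0.4894, -0.2068, 0.084]
tool_rot: [179.0, -0.6, -12.0]
force: [-2.2, -12.1, -2.9]
grip_width: 0.0003
```

```bash
python3 to.py .4806 -.259 .085 1
```

```text
W [ 0.96336075 -0.58820984 -0.33004044] t 4.6333 p [ 0.48942953 -0.20681304  0.08400125]
[ 0.0022  0.0529 -0.0001] [ 0.96 -0.59 -0.33]
```

carry_out:
  plan:
    - {"grip": 1, "dp": [0, -0.006, 0], "rotation": [0.3, 0, 0]}
    - {"grip": 1, "dp": [0, -0.006, 0], "rotation": [0.3, 0, 0]}

```text
time_s: 4.8
tool_pos: [0.4894, -0.2069, 0.0842]
tool_rot: [178.7, -0.7, -12.3]
force: [-1.0, -12.3, -3.9]
grip_width: 0.0006
```

carry_out:
  plan:
    - {"grip": 1, "dp": [0, -0.006, 0], "rotation": [0.3, 0, 0]}

```text
time_s: 4.88
tool_pos: [0.4893, -0.207, 0.0842]
tool_rot: [178.6, -0.8, -12.5]
force: [-1.5, -12.1, -3.5]
grip_width: -0.0
```

carry_out:
  plan:
    - {"grip": 1, "dp": [0, -0.006, 0], "rotation": [0.3, 0, 0]}

```text
time_s: 4.97
tool_pos: [0.4893, -0.207, 0.0842]
tool_rot: [178.5, -0.8, -12.7]
force: [-1.9, -12.5, -3.3]
grip_width: 0.0001
```

carry_out:
  plan:
    - {"grip": 1, "dp": [0.0005, -0.008, 0], "rotation": [0.4, 0, -0.3]}
    - {"grip": 1, "dp": [0.0005, -0.008, 0], "rotation": [0.4, 0, -0.2]}

```text
time_s: 5.13
tool_pos: [0.4895, -0.2067, 0.0842]
tool_rot: [178.1, -0.8, -12.7]
force: [-3.0, -16.1, -3.1]
grip_width: 0.0003
```

carry_out:
  plan:
    - {"grip": 1, "dp": [0.0005, -0.008, 0], "rotation": [0.4, 0, -0.2]}

```text
time_s: 5.22
tool_pos: [0.4894, -0.2069, 0.0843]
tool_rot: [178.0, -0.8, -12.7]
force: [-3.8, -14.8, -3.3]
grip_width: 0.0005
```

```bash
python3 -c "
from h import *
snap('top','t4.png',(190,165,290,225),8)"
```

```text
(no output)
```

View pics/t4.png

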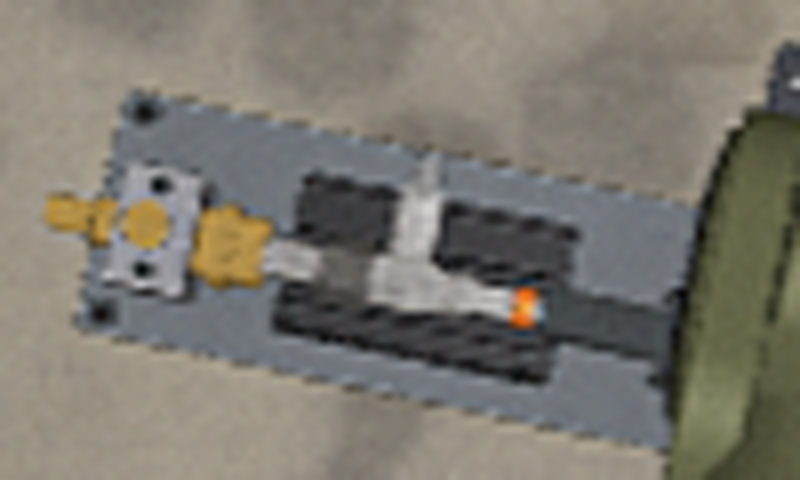

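```bash
python3 -c "
from h import *
P=lambda u,v,s,a,b:atz('top',((u+.5)/s-.5+a,(v+.5)/s-.5+b),.042)[:2]
y=np.array([.2025,.9793])
n=[P(465,245,6,190,165),P(336,293,5,190,145),P(525,307,8,190,165)];print('nose',[y@(q-n[0]) for q in n])
n=[P(355,165,6,190,165),P(272,235,5,190,145),P(420,220,8,190,165)];print('inlet',[y@(q-n[0]) for q in n])
n=[P(420,233,6,190,165),P(328,292,5,190,145),P(512,303,8,190,165)];print('tail',[y@(q-n[0]) for q in n])
# orange centroid now
im=env.read_camera('top').astype(int)[190:215,245:275];m=(im[...,0]>170)&(im[...,0]-im[...,2]>110)&(im[...,1]<150)
v,u=np.nonzero(m);w=im[...,0][m]-im[...,2][m];print(len(u),np.average(u,weights=w)+245,np.average(v,weights=w)+190)
"

```

```text
nose [np.float64(0.0), np.float64(0.03189427494378853), np.float64(0.03684686423206753)]
inlet [np.float64(0.0), np.float64(0.014457694509098723), np.float64(0.019947549467227987)]
tail [np.float64(0.0), np.float64(0.013279744896361892), np.float64(0.018491365405105167)]
7 255.1056105610561 202.71122112211222
```

carry_out:
  plan:
    - {"grip": 1, "dp": [0.001, -0.01, 0], "rotation": [0.8, 0, -0.5]}
    - {"grip": 1, "dp": [0.001, -0.01, 0], "rotation": [0.8, 0, -0.5]}

```text
time_s: 5.48
tool_pos: [0.4897, -0.2065, 0.0842]
tool_rot: [178.2, -0.7, -12.2]
force: [-5.3, -18.6, -0.8]
grip_width: 0.0003
```

```bash
python3 to.py .4806 -.259 .085 1
```

```text
W [ 1.84347454 -0.70557981 -0.52576986] t 5.4833 p [ 0.48968835 -0.20646139  0.08422925]
[0.0022 0.0533 0.001 ] [ 1.84 -0.71 -0.53]
```

carry_out:
  plan:
    - {"grip": 1, "dp": [0, 0.01, 0], "rotation": [0.5, 0, 0]}
    - {"grip": 1, "dp": [0, 0.015, 0], "rotation": [0.5, 0, 0]}
    - {"grip": 1, "dp": [0, 0.005, 0], "rotation": [0.5, 0, 0]}
    - {"grip": 1, "dp": [0.012, 0, 0], "rotation": [0, 0, 0]}
    - {"grip": 1, "dp": [0.015, 0, 0], "rotation": [0, 0, 0]}
    - {"grip": 1, "dp": [0.015, 0, 0], "rotation": [0, 0, 0]}
    - {"grip": 1, "dp": [0.003, 0, 0], "rotation": [0, 0, 0]}

```text
time_s: 6.07
tool_pos: [0.5272, -0.2501, 0.0878]
tool_rot: [179.5, -0.8, -12.6]
force: [0.3, -0.3, 0.3]
grip_width: 0.0001
```

```bash
python3 to.py .527 -.194 .085 1;python3 -c "
from h import *
snap('side','s5.png',(180,150,300,260),5)"
```

```text
W [ 0.48235688 -0.83897264 -0.88623217] t 6.0667 p [ 0.52716967 -0.2500829   0.0878491 ]
[-0.0124 -0.0547  0.0022] [ 0.48 -0.84 -0.89]
```

View pics/s5.png

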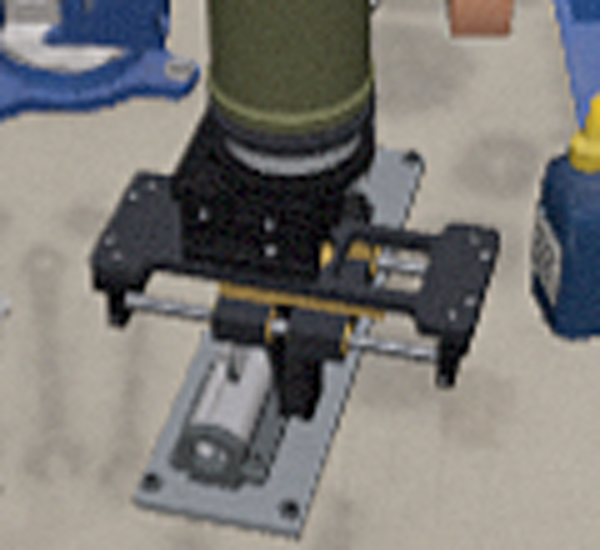

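The knob is hidden by the gripper, but the pin is visible, leaving the slot at about (237,375). I'll compare that with projections for the candidate travels.

```bash
python3 -c "
from h import *
y=np.array([.2025,.9793]);k=np.array([.481,-.2275])
for t in(0,.035,.04,.045):
    p=k+y*t; print(t,[(proj('side',[*p,z])[0]+.5-[180,150])*5 for z in(.059,.075)])
"

```

```text
0 [array([217.30265971, 411.00292093]), array([216.14277351, 390.78535872])]
0.035 [array([235.2504489 , 366.37064323]), array([234.31198842, 346.18249436])]
0.04 [array([237.74380993, 360.17165424]), array([236.83525206, 339.9898277 ])]
0.045 [array([240.2200241 , 354.01564787]), array([239.340956  , 333.84063955])]
```

carry_out:
  plan:
    - {"grip": 1, "dp": [0, 0, -0.03], "rotation": [0.3, -0.5, -0.5]}
    - {"grip": 1, "dp": [0, 0, -0.035], "rotation": [0, -0.3, -0.3]}
    - {"grip": 1, "dp": [0, 0, -0.035], "rotation": [0, 0, 0]}
    - {"grip": 1, "dp": [0, 0, -0.025], "rotation": [0, 0, 0]}
    - {"grip": 1, "dp": [0, 0, -0.005], "rotation": [0, 0, 0]}

```text
time_s: 6.53
tool_pos: [0.5218, -0.2429, 0.2182]
tool_rot: [-179.8, 0.8, -11.4]
force: [1.2, -0.3, 0.8]
grip_width: 0.0004
```

```bash
python3 to.py .527 -.194 .085 1;python3 -c "
from h import *
snap('side','s6.png',(190,180,270,250),8)"
```

```text
W [-0.21528815  0.79213209  0.28684473] t 6.5333 p [ 0.52184267 -0.2428724   0.21815484]
[-0.0028 -0.0484  0.1334] [-0.22  0.79  0.29]
```

View pics/s6.png

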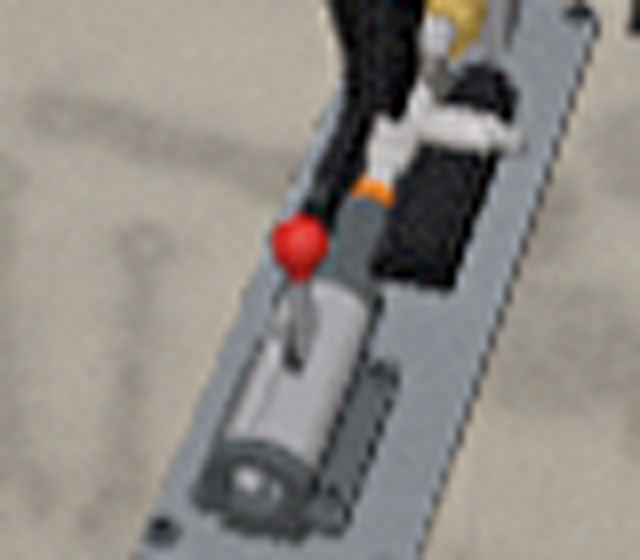

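```bash
python3 -c "
from h import *
y=np.array([.2025,.9793]);x=np.array([y[1],-y[0]])
q0=atz('side',(165.5/5-.5+190,355.5/5-.5+150),.1);
im=env.read_camera('side').astype(int);a=im[200:222,215:240];m=(a[...,0]>110)&(a[...,0]>2.2*a[...,1]);v,u=np.nonzero(m);c=(u.mean()+215,v.mean()+200);print(c,len(u))
for c in (c,(300.5/8-.5+190,245.5/8-.5+180)):
  q=atz('side',c,.1);print(q,x@(q-q0)[:2],y@(q-q0)[:2])
q0=atz('side',(222.641,220.436),.1);q=atz('side',(u.mean()+215,v.mean()+200),.1);print('mask',x@(q-q0)[:2],y@(q-q0)[:2])
"

```

```text
(np.float64(227.075), np.float64(210.3)) 40
[ 0.49023779 -0.18543615  0.1       ] 0.0005042291902893393 0.04090322542525776
[ 0.49016854 -0.18499367  0.1       ] 0.00034681103263680015 0.041322520797521904
mask 0.0005744122317395844 0.04029022566347374
```

The knob has moved 40–41 mm, to (0.490,-0.185). That matches the slot corner measured beforehand, about 40 mm ahead of the knob, so the plunger likely started a few mm in. The push also stopped hard there. Next I go round to the +x side of the knob.

carry_out:
  plan:
    - {"grip": 1, "dp": [0, -0.02, 0], "rotation": [0, 0.4, 0.2]}
    - {"grip": 1, "dp": [0, -0.02, 0.01], "rotation": [0, 0.3, 0]}
    - {"grip": 1, "dp": [0, -0.01, 0.025], "rotation": [0, 0, 0]}
    - {"grip": 1, "dp": [0, -0.002, 0.03], "rotation": [0, 0, 0]}
    - {"grip": 1, "dp": [0, 0, 0.025], "rotation": [0, 0, 0]}
    - {"grip": 1, "dp": [0, 0, 0.01], "rotation": [0, 0, 0]}
    - {"grip": 1, "dp": [0, 0, 0], "rotation": [0, 0, 0]}

```text
time_s: 7.22
tool_pos: [0.5225, -0.1853, 0.1013]
tool_rot: [-179.6, 1.1, -11.6]
force: [0.1, -0.2, 0.7]
grip_width: 0.0005
```

```bash
python3 to.py .5264 -.1925 .09 1
```

```text
W [-0.38550754  1.05741253  0.11391709] t 7.2167 p [ 0.52251031 -0.1852655   0.10125103]
[0.0055 0.0064 0.0111] [-0.39  1.06  0.11]
```

carry_out:
  plan:
    - {"grip": 1, "dp": [0.003, 0.006, 0.004], "rotation": [0, 0.7, 0]}
    - {"grip": 1, "dp": [0, 0.003, 0.006], "rotation": [0, 0.3, 0]}
    - {"grip": 1, "dp": [0, 0, 0.004], "rotation": [0, 0, 0]}
    - {"grip": 1, "dp": [0, 0, 0], "rotation": [0, 0, 0]}

```text
time_s: 7.55
tool_pos: [0.5229, -0.1964, 0.086]
tool_rot: [-179.6, 0.0, -11.7]
force: [0.3, 0.3, 0.3]
grip_width: 0.0002
```

```bash
python3 to.py .5264 -.1925 .09 1
```

```text
W [-0.38649085  0.03018356  0.02672854] t 7.55 p [ 0.52285039 -0.19641599  0.0860286 ]
[ 0.0027 -0.0046 -0.0039] [-0.39  0.03  0.03]
```

carry_out:
  plan:
    - {"grip": 1, "dp": [-0.004, -0.003, -0.001], "rotation": [0, 0, 0]}
    - {"grip": 1, "dp": [-0.004, -0.002, -0.001], "rotation": [0, 0, 0]}
    - {"grip": 1, "dp": [-0.004, 0, 0], "rotation": [0, 0, 0]}
    - {"grip": 1, "dp": [-0.004, 0, 0], "rotation": [0, 0, 0]}
    - {"grip": 1, "dp": [-0.004, 0, 0], "rotation": [0, 0, 0]}

```text
time_s: 7.97
tool_pos: [0.5056, -0.1879, 0.0915]
tool_rot: [-179.7, -0.4, -11.7]
force: [2.0, -0.6, -1.4]
grip_width: 0.0003
```

```bash
cat > rel.py <<'E'
from h import *
o=env.get_obs();p=np.array(o['tool_pos']);y=np.array([.2025,.9793]);x=np.array([y[1],-y[0]]);d=p[:2]-[.4902,-.185]
f=o['force'];print('rel knob1 x %.4f y %.4f z %.4f'%(x@d,y@d,p[2]),'F',x@f[:2],y@f[:2],f[2],'rot',o['tool_rot'],o['time_s'])
E
python3 rel.py
```

```text
rel knob1 x 0.0157 y 0.0002 z 0.0915 F 2.067534587503438 -0.16759546273716092 -1.355328239441762 rot [-179.67941965   -0.35603074  -11.72906868] 7.9667
```

carry_out:
  plan:
    - {"grip": 1, "dp": [-0.004, 0, 0.001], "rotation": [0, 0, 0]}
    - {"grip": 1, "dp": [-0.004, 0, 0.001], "rotation": [0, 0, 0]}
    - {"grip": 1, "dp": [-0.004, 0, 0.001], "rotation": [0, 0, 0]}
    - {"grip": 1, "dp": [-0.004, 0, 0.001], "rotation": [0, 0, 0]}
    - {"grip": 1, "dp": [-0.004, 0, 0.001], "rotation": [0, 0, 0]}

```text
time_s: 8.38
tool_pos: [0.4876, -0.1843, 0.0889]
tool_rot: [-179.8, -0.9, -11.7]
force: [1.7, -0.3, 0.8]
grip_width: 0.0004
```

```bash
python3 rel.py
```

```text
rel knob1 x -0.0027 y 0.0002 z 0.0889 F 1.6947047748338229 0.020415825992702002 0.7955155772942375 rot [-179.77431435   -0.88333069  -11.69850452] 8.3833
```

carry_out:
  plan:
    - {"grip": 1, "dp": [-0.004, 0, 0.002], "rotation": [0, 0.3, 0]}
    - {"grip": 1, "dp": [-0.004, 0, 0.002], "rotation": [0, 0.3, 0]}
    - {"grip": 1, "dp": [-0.004, 0, 0.0025], "rotation": [0, 0.3, 0]}
    - {"grip": 1, "dp": [-0.004, 0, 0.002], "rotation": [0, 0, 0]}

```text
time_s: 8.72
tool_pos: [0.4706, -0.1807, 0.0792]
tool_rot: [-179.8, -1.9, -11.7]
force: [1.9, -0.5, 0.1]
grip_width: 0.0004
```

```bash
python3 rel.py
```

```text
rel knob1 x -0.0201 y 0.0002 z 0.0792 F 2.007699886931467 -0.0845233843102524 0.05258712352020001 rot [-179.77371312   -1.90592313  -11.71108979] 8.7167
```

carry_out:
  plan:
    - {"grip": 1, "dp": [0.003, 0, -0.01], "rotation": [0, -0.5, 0]}
    - {"grip": 1, "dp": [0, 0, -0.015], "rotation": [0, -0.8, 0]}
    - {"grip": 1, "dp": [-0.005, 0, -0.006], "rotation": [0, -0.5, 0]}
    - {"grip": 1, "dp": [-0.012, 0, 0], "rotation": [0, 0, 0]}
    - {"grip": 1, "dp": [-0.008, 0, 0], "rotation": [0, 0, 0]}
    - {"grip": 1, "dp": [-0.002, 0, 0], "rotation": [0, 0, 0]}
    - {"grip": 1, "dp": [0, 0, 0], "rotation": [0, 0, 0]}

```text
time_s: 9.3
tool_pos: [0.4353, -0.1732, 0.1055]
tool_rot: [-179.7, 0.9, -11.8]
force: [0.1, -0.4, 0.4]
grip_width: 0.0005
```

```bash
python3 rel.py
```

```text
rel knob1 x -0.0561 y 0.0005 z 0.1055 F 0.1590241544506398 -0.36935761841569353 0.3594973575064645 rot [-179.6583326     0.88043955  -11.75922443] 9.3
```

carry_out:
  plan:
    - {"grip": 1, "dp": [0.007, 0, 0.004], "rotation": [0, 0.5, 0]}
    - {"grip": 1, "dp": [0.003, 0, 0.005], "rotation": [0, 0.3, 0]}
    - {"grip": 1, "dp": [0, 0, 0.004], "rotation": [0, 0, 0]}
    - {"grip": 1, "dp": [0, 0, 0.003], "rotation": [0, 0, 0]}
    - {"grip": 1, "dp": [0, 0, 0.003], "rotation": [0, 0, 0]}

```text
time_s: 9.72
tool_pos: [0.438, -0.1742, 0.0847]
tool_rot: [-179.7, 1.2, -11.8]
force: [-10.8, 2.8, 11.2]
grip_width: 0.0004
```

```bash
python3 rel.py
```

```text
rel knob1 x -0.0533 y 0.0000 z 0.0847 F -11.142325055390724 0.5435356417139391 11.226511594474681 rot [-179.68975819    1.15320775  -11.82328322] 9.7167
```

carry_out:
  plan:
    - {"grip": 1, "dp": [-0.003, 0, -0.012], "rotation": [0, 0, 0]}
    - {"grip": 1, "dp": [0, 0, -0.012], "rotation": [0, 0.5, 0]}
    - {"grip": 1, "dp": [0, 0, -0.004], "rotation": [0, 0.5, 0]}
    - {"grip": 1, "dp": [0, 0, 0], "rotation": [0, 0, 0]}

```text
time_s: 10.05
tool_pos: [0.4343, -0.1729, 0.1108]
tool_rot: [-179.5, 0.4, -11.8]
force: [-1.1, 0.4, -0.6]
grip_width: 0.0004
```

```bash
python3 rel.py;python3 -c "
from h import *
snap('side','s7.png',(190,170,270,240),8)"
```

```text
rel knob1 x -0.0572 y 0.0006 z 0.1108 F -1.1622841091637164 0.15591738928017432 -0.5766117164209058 rot [-179.53770481    0.42279664  -11.79177949] 10.05
```

View pics/s7.png

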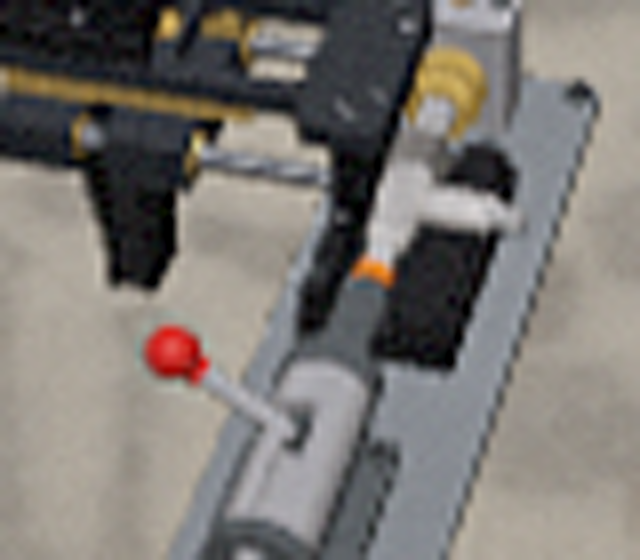

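Handle now leans about 45° to the robot side with the knob at (173,352). The fingertips taper to about 6 px at (135,285). I'll locate the knob in its swing plane.

```bash
python3 -c "
from h import *
Y=np.array([.2025,.9793,0]);X=np.array([.9793,-.2025,0]);k=np.array([.4902,-.185,.042])
for n,c in(('knob',(173.5/8-.5+190,352.5/8-.5+170)),('tipL',(112.5/8-.5+190,284/8-.5+170)),('tipR',(158/8-.5+190,290/8-.5+170))):
  C,d=ray('side',c);s=Y@(k-C)/(Y@d);q=C+s*d-k;print(n,X@q,q[2],np.hypot(X@q,q[2]),np.degrees(np.arctan2(-X@q,q[2])))
"

```

```text
knob -0.04716138317291868 0.03382952859881031 0.058039926498924706 54.34758968782647
tipL -0.06749854033826136 0.0620489828996336 0.09168494547457025 47.4087891112612
tipR -0.05092728287230813 0.06300702170341746 0.08101526352910918 38.94789800839222
```

carry_out:
  plan:
    - {"grip": 1, "dp": [0.006, 0, 0], "rotation": [0, 0.3, 0]}
    - {"grip": 1, "dp": [0.004, 0, 0], "rotation": [0, 0, 0]}
    - {"grip": 1, "dp": [0.002, 0, 0.003], "rotation": [0, 0, 0]}
    - {"grip": 1, "dp": [0, 0, 0.004], "rotation": [0, 0, 0]}

```text
time_s: 10.43
tool_pos: [0.4486, -0.1759, 0.1032]
tool_rot: [-179.6, -0.1, -11.8]
force: [-0.2, 0.0, 0.1]
grip_width: 0.0004
```

```bash
python3 rel.py
```

```text
rel knob1 x -0.0426 y 0.0005 z 0.1032 F -0.2003722900723572 0.0057060350917520365 0.09110404442268058 rot [-1.79560376e+02 -5.91833367e-02 -1.18037611e+01] 10.4333
```

Aim for x ≈ -49 and descend gently.

carry_out:
  plan:
    - {"grip": 1, "dp": [-0.005, 0, 0], "rotation": [0, 0, 0]}
    - {"grip": 1, "dp": [-0.002, 0, 0.003], "rotation": [0, 0, 0]}
    - {"grip": 1, "dp": [0, 0, 0.004], "rotation": [0, 0, 0]}
    - {"grip": 1, "dp": [0, 0, 0.004], "rotation": [0, 0, 0]}
    - {"grip": 1, "dp": [0, 0, 0.003], "rotation": [0, 0, 0]}

```text
time_s: 10.85
tool_pos: [0.4401, -0.1736, 0.0861]
tool_rot: [-179.5, 0.1, -11.8]
force: [-0.3, -0.6, 0.6]
grip_width: 0.0007
```

```bash
python3 rel.py
```

```text
rel knob1 x -0.0514 y 0.0010 z 0.0861 F -0.14091925053793986 -0.6882784339958575 0.617562748076092 rot [-1.79491660e+02  1.21739174e-01 -1.17858972e+01] 10.85
```

carry_out:
  plan:
    - {"grip": 1, "dp": [0, 0, 0.003], "rotation": [0, 0, 0]}
    - {"grip": 1, "dp": [0, 0, 0.003], "rotation": [0, 0, 0]}
    - {"grip": 1, "dp": [0, 0, 0.003], "rotation": [0, 0, 0]}

```text
time_s: 11.1
tool_pos: [0.4381, -0.1733, 0.0761]
tool_rot: [-179.5, 0.4, -11.8]
force: [-1.9, 0.0, 2.3]
grip_width: 0.0003
```

```bash
python3 rel.py
```

```text
rel knob1 x -0.0534 y 0.0010 z 0.0761 F -1.873038657515593 -0.34973617499124376 2.3160384361259765 rot [-179.50561027    0.3669196   -11.79832104] 11.1
```

carry_out:
  plan:
    - {"grip": 1, "dp": [0, 0, 0.003], "rotation": [0, 0, 0]}
    - {"grip": 1, "dp": [0, 0, 0.003], "rotation": [0, 0, 0]}
    - {"grip": 1, "dp": [0, 0, 0.002], "rotation": [0, 0, 0]}

```text
time_s: 11.35
tool_pos: [0.4379, -0.1732, 0.0672]
tool_rot: [-179.5, 0.4, -11.8]
force: [-2.0, 1.5, 2.1]
grip_width: 0.0005
```

carry_out:
  plan:
    - {"grip": 1, "dp": [0, 0, 0.003], "rotation": [0, 0, 0]}

```text
time_s: 11.43
tool_pos: [0.4379, -0.1733, 0.0651]
tool_rot: [-179.5, 0.4, -11.8]
force: [-10.0, 3.4, 29.3]
grip_width: 0.0007
```

carry_out:
  plan:
    - {"grip": 1, "dp": [0, 0, 0.003], "rotation": [0, 0, 0]}

```text
time_s: 11.52
tool_pos: [0.4379, -0.1735, 0.0646]
tool_rot: [-179.6, 0.5, -11.8]
force: [-13.1, 4.9, 35.7]
grip_width: 0.0006
```

Hit the stop harder than intended, so I'm backing off at once.

carry_out:
  plan:
    - {"grip": 1, "dp": [0, 0, -0.02], "rotation": [0, 0, 0]}
    - {"grip": 1, "dp": [0, 0, -0.035], "rotation": [0, 0, 0]}
    - {"grip": 1, "dp": [0, 0.01, -0.04], "rotation": [0, 0, 0]}
    - {"grip": 1, "dp": [0, 0.03, -0.03], "rotation": [0, 0, 0]}
    - {"grip": 1, "dp": [0, 0.03, -0.005], "rotation": [0, 0, 0]}
    - {"grip": 1, "dp": [0.02, 0.03, 0], "rotation": [0, 0, 0]}
    - {"grip": 1, "dp": [0.02, 0.01, 0], "rotation": [0, 0, 0]}
    - {"grip": 1, "dp": [0, 0, 0], "rotation": [0, 0, 0]}

```text
time_s: 12.18
tool_pos: [0.4614, -0.2959, 0.2021]
tool_rot: [-180.0, -0.3, -11.5]
force: [-1.2, 0.7, -0.1]
grip_width: 0.0004
```

```bash
python3 rel.py; python3 -c "
from h import *
snap('side','s8.png',(190,170,270,240),8)"
```

```text
rel knob1 x -0.0058 y -0.1144 z 0.2021 F -1.2797473061924853 0.4311433190066176 -0.06228741290061805 rot [-179.96298052   -0.31340332  -11.51056246] 12.1833
```

View pics/s8.png

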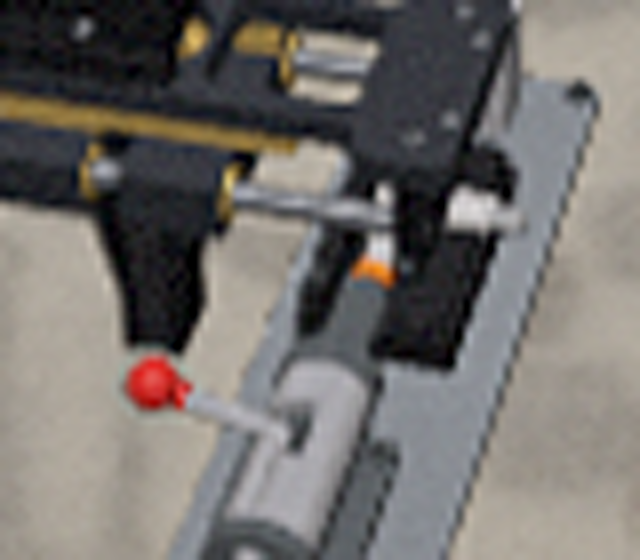

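```bash
python3 -c "
from h import *
Y=np.array([.2025,.9793,0]);X=np.array([.9793,-.2025,0]);k=np.array([.4902,-.185,.042])
C,d=ray('side',(153.5/8-.5+190,384.5/8-.5+170));s=Y@(k-C)/(Y@d);q=C+s*d-k;print(X@q,q[2],np.hypot(X@q,q[2]),np.arctan2(-X@q,q[2]))
p=env.get_obs()['tool_pos'];print(p,(proj('side',p)[0]-[190,170])*8)
im=env.read_camera('side').astype(int)[205:235,195:225];m=(im[...,0]>110)&(im[...,0]>2.2*im[...,1]);v,u=np.nonzero(m);print((u.mean()+5)*8,(v.mean()+35)*8)
"

```

```text
-0.0557415895672301 0.015893222264611796 0.057963085851547684 1.293043197451056
[ 0.45988701 -0.29519872  0.20182561] [152.38211763 327.91638435]
153.33333333333331 381.1111111111111
```

carry_out:
  plan:
    - {"grip": 1, "dp": [0, 0, 0], "rotation": [0, 0, 0]}
    - {"grip": 1, "dp": [0, 0, 0], "rotation": [0, 0, 0]}
    - {"grip": 1, "dp": [0, 0, 0], "rotation": [0, 0, 0]}

```text
time_s: 12.53
tool_pos: [0.4585, -0.2901, 0.2001]
tool_rot: [-179.8, 0.0, -11.2]
force: [0.3, -0.7, 0.2]
grip_width: 0.0006
```

```bash
python3 -c "
from h import *
print(env.get_obs()['force'],env.sign_off())"
```

```text
the job is handed in; nothing more can be done
[ 0.31631198 -0.69217388  0.2050025 ] None
```

The handle is clamped at the end of the side leg and the job is handed in at 12.5 s, but I hit the lower stop too hard and that may have failed the run. I pushed with shut fingers: along the straight leg to the corner, then over and down through the side leg.

**What the last checks showed**
- **Handle:** the last picture puts it at about 1.29 rad, with the knob 58 mm from the axis and 58 mm above the bench, as it should be.
- **Hand:** it is about 100 mm above the cradle, with no force on the wrist.
- **Injector:** it slid about 19–20 mm, and the nose was still against its tail in the last view. I did not measure the nozzle's distance from the bottom of the bush directly.

**What failed or disagreed**
- **Too much force:** on my last downward pushes against the end stop, the wrist read about 31 N and then 38 N in total before I backed off. Contact on the handle may have passed the 35 N limit. A smaller step there would have avoided it.
- **Firm push at the corner:** I pushed up to about 19 N against the corner stop to make sure the plunger was home.
- **Missed first press:** my first press on the leaning knob met its side, at about 16 N, because the fingertips taper more than I had assumed. I moved over and repeated it.
- **Travel short of 45 mm:** the knob moved only about 41 mm to the corner. The plunger probably started a few millimetres in, because the pin entered the side leg freely, which needs the plunger within 2 mm of full travel.

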